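Lay out a focused-beam measurement on the optical rail

ROBOT

A 6-joint arm with a two-finger parallel gripper is mounted at the origin on a cart in front of the work surface, level with it; the furniture and walls round the work are solid. World frame = base frame: x ahead of the robot, y to its left, z up, the work surface at z = 0. Lengths are in mm, angles in rad, forces in N, time in s.
With the tool pointing down it reaches from about 300 to 775 mm from the base axis. Payload 14.6 kg.
Tool frame: the origin (TCP) lies midway between the tips of the shut fingers; the grasp point (between the pads) lies behind it (manip.grip_depth is the z of the grasp point in the tool frame, in mm); z points along the fingers, y is the line along which they close (so a half turn about z gives the same grasp; the last joint's range is limited). The gripper opens to 94 mm and grips with 3 to 60 N. Pads are 16 mm wide; open, the fingers measure 119 mm over their backs; the gripper's body (75 mm by 177 mm) begins 78 mm behind the grasp point.
Start: joints at [-1.208, 0.3, 1.521, -0, 1.321, -0.067], TCP at [229.171, -499.97, 205.446] pointing down, gripper open.
Joint ranges: [-3.03, 3.03], [-0.79, 2.21], [0.23, 2.52], [-1.04, 4.18], [0, 3.07], [-2.55, 2.55]. Speed limits (rad/s): [2.22, 2.22, 2.57, 3.14, 3.14, 3.14].

INTERFACE

Orientations are given as [roll, pitch, yaw] about the fixed x, y, z axes, in that order (R = Rz(yaw) Ry(pitch) Rx(roll)).
In Python, from cell import manip, cams, job gives the robot as it stands (manip), with the cameras (cams) and the job (job).
- The arm moves only by the shell command python3 nudge.py [OPENING] [FORCE], which reads ROWS from standard input. ROWS is a JSON object with one list for each field, all of the same length, 1 to 5, a row being the entries at one place: x, y, z (the shift in mm), drx, dry, drz (a rotation vector in rad); each row is the pose to reach, as a shift and turn from the pose commanded when the command began, along the tool's axes at that moment; what a row does not reach only later rows make up. A row lasts 1/10 s, in which the tool goes at most 50 mm and 0.15 rad, less where a joint would pass 70% of its speed; a pose out of reach is approached as far as the arm can. OPENING is the finger opening in mm, set as the command begins (- or left out keeps the last). The fingers move at their own pace and stop on an object; FORCE is the grip in N (left out, the last holds). Time passes only in rows, so rows that do not move let the fingers close. It prints the time, the measured TCP pose, the force, the opening and the grip force at its end. Input that does not fit is refused with a message, and nothing moves.
- manip.read_state(): the state, without advancing time (a new reading comes with each control period).
- cams.camera(name): name is "side" or "top"; returns (picture, depth): 384x512x3 uint8, red, green, blue; 384x512 float32, mm along the optical axis (not along the pixel's ray), 0 where there is no reading.
- cams.camera_info(name): a dict with "K" (3x3 intrinsics, pixels), "dist" ([k1, k2, p1, p2, k3] as OpenCV has them; the pictures are not rectified), "rvec" (rotation vector, rad) and "tvec" (3), from world to camera coordinates, as OpenCV has them. Camera axes: x right, y down, z forward; pixel columns grow to the right and rows downward; lengths in mm; the calibration is good to about 2 mm. A picture is of the moment at which its call begins. camera_info takes no time and is no camera call.
- job.sign_off(): hands the job in; it is judged then, once.
The state is a dict: "clock": time; "joints": joint angles; "qd": joint speeds; "effort": joint torques, N m; "eef_pos": TCP position; "eef_rot": TCP orientation; "wrist_force": force on the tool from outside, world axes, zero at the start; "moment": the same for the moment, N m; "finger_gap": finger opening in mm; "finger_force": force on a finger pad.
Only numpy, scipy, OpenCV 4.12 (cv2) and the standard library are available. Lean on these libraries where they do the work, as an engineer would, in place of code of your own. Each camera call takes 0.05 s, during which the arm holds its last target. There are 200 camera calls.

TASK

Set up the optical rail: the laser and the detector are already clamped on it and aligned, so do not bump them. Between them put, in the order in which the beam meets them coming from the laser, the iris, then the lens, then the sample holder at the lens's focus (80 mm beyond the lens, centre to centre), and last the filter in front of the detector, each carrier fully seated astride the rail. Don't let any of them fall over, and leave the marker and the tweezers where they lie.

Things in the scene. Friction and masses are not known exactly. Their poses are not given: they have to be found in the camera images.
- rail: black optical rail, fixed, 440 mm long (y), 40 mm wide (x), bevelled flat top 22 mm above the bench, white ticks. Origin: centre of underside; +y runs to the laser. Origin of a seated carrier: on the rail's centre line, 8 mm above the rail's origin, its y along the rail either way round, 2 mm play each side in x; bevels guide it in from up to 4 mm off line
- laser: laser, fixed on the rail near its +y end: silver cylinder 38 mm across, black bezel and cradle. Origin: on the rail's centre line, 8 mm above the bench, under the middle of its saddle; axes as the rail's; it spans y -33 to +43 mm, top at z = 80 mm; beam goes to -y at z = 58 mm
- detector: detector, fixed on the rail near its -y end: dark blue box 46 x 28 x 46 mm on a post, black aperture ring facing the laser. Origin: on the rail's centre line, 8 mm above the bench, under the middle of its saddle; axes as the rail's; it spans y -29 to +19 mm, top at z = 81 mm
- iris: iris, black square cell with brass top strip, ring and lever (lever 13 mm above it, look only). Cell 42 (x) x 14 (y) mm, z 37 to 79; grasp its flat edges x = +-21. Post on black saddle 58 (x) x 36 (y), z 14 to 24, legs below, 44 mm apart inside; screw to x = -41. Origin: centre, underside of legs, on the bench at start; y = optical axis, z up. 0.25 kg
- lens: lens: bare silver aluminium square cell with bluish glass, 24 mm across, in a black ring. On a carrier like the iris's (all sizes, mass and origin the same). Grasp the flat edges of the cell at x = +-21 mm, z 37 to 79 mm.
- sample_holder: sample holder: green plastic square cell, a glass slide under two steel clips on its -y face, standing 8 mm above the cell (look only). On a carrier like the iris's (all sizes, mass and origin the same). Grasp the flat edges of the cell at x = +-21 mm, z 37 to 79 mm.
- filter: filter: red square cell with orange glass in a black ring. On a carrier like the iris's (all sizes, mass and origin the same). Grasp the flat edges of the cell at x = +-21 mm, z 37 to 79 mm.
- blue_marker: white felt marker with blue cap, 134 mm long (y), 12 mm thick, lying on the bench, loose. Origin: centre of its underside
- tweezers: steel tweezers, 132 mm long (y), 14 wide, 8 mm high, lying on the bench, loose. Origin: centre of the underside

How it is judged (in metres and radians):
At the end, for the whole second after the job is handed in: All four seated astride the rail (origin 5 to 11.5 mm above the rail's, within 5 mm of its centre line, tilt < 0.08, along it within 0.2 rad), order laser, iris, lens, sample holder, filter, detector, over 20 mm apart, lens to sample holder 68 to 92 mm, at rest (z of iris in the frame of rail between 0.005 and 0.0115 m and x of iris in the frame of rail between -0.005 and 0.005 m and angle between each of iris, lens, sample_holder, filter's own z axis and vertical below 0.08 rad and angle between the y axis of each of iris, lens, sample_holder, filter and the y axis of rail, either way round below 0.2 rad and linear speed of each of iris, lens, sample_holder, filter below 0.01 m/s and angular speed of each of iris, lens, sample_holder, filter below 0.1 rad/s and z of lens in the frame of rail between 0.005 and 0.0115 m and x of lens in the frame of rail between -0.005 and 0.005 m and z of sample_holder in the frame of rail between 0.005 and 0.0115 m and x of sample_holder in the frame of rail between -0.005 and 0.005 m and z of filter in the frame of rail between 0.005 and 0.0115 m and x of filter in the frame of rail between -0.005 and 0.005 m and ((y of laser in the frame of iris above 0.02 m and y of lens in the frame of iris below -0.02 m) or (y of laser in the frame of iris below -0.02 m and y of lens in the frame of iris above 0.02 m)) and ((y of iris in the frame of lens above 0.02 m and y of sample_holder in the frame of lens below -0.02 m) or (y of iris in the frame of lens below -0.02 m and y of sample_holder in the frame of lens above 0.02 m)) and ((y of lens in the frame of sample_holder above 0.02 m and y of filter in the frame of sample_holder below -0.02 m) or (y of lens in the frame of sample_holder below -0.02 m and y of filter in the frame of sample_holder above 0.02 m)) and ((y of sample_holder in the frame of filter above 0.02 m and y of detector in the frame of filter below -0.02 m) or (y of sample_holder in the frame of filter below -0.02 m and y of detector in the frame of filter above 0.02 m)) and horizontal distance between lens and sample_holder between 0.068 and 0.092 m); the robot touches nothing.
It fails at once if a carrier falls over (tilt over 0.6 rad) (angle between any of iris, lens, sample_holder, filter's own z axis and vertical above 0.6 rad).
It fails at once if the laser or the detector is bumped (more than 6 N) (contact force between anything else and laser above 6 N or contact force between anything else and detector above 6 N).
It fails at once if the marker or the tweezers are moved by more than 20 mm (distance of any of blue_marker, tweezers from where it was at the start of the episode above 0.02 m).
It also fails if it takes over 112 s, if anything falls off the work surface, if the arm or the gripper's body presses on something with over 40 N, if the wrist force passes 120 N, or if a joint passes its speed limit or range.

## Working session

There is one attempt and no reset: what is moved stays moved. The work goes in short steps, Python scripts to look and compute and a shell command to move; the robot and the scene stay as the last step left them, time stands still between calls to the robot, and variables do not carry over. Pictures are saved under pics/ and viewed, at most 14 in all, crops included, and the job is handed in when it is done.

```bash
ls; mkdir -p pics
python3 - <<'E'
from cell import manip, cams, job
import cv2,numpy as np
print(manip.read_state(), manip.grip_depth)
for n in("side","top"):
    im,d=cams.camera(n); cv2.imwrite(f"pics/{n}0.png",cv2.cvtColor(im,cv2.COLOR_RGB2BGR)); np.savez(f"{n}0.npz",im=im,d=d)
    i=cams.camera_info(n);print(n,i, -cv2.Rodrigues(np.array(i['rvec']))[0].T@np.array(i['tvec']))
E
```

```text
cell.py
nudge.py
pics
{'clock': 0.0, 'joints': array([-1.20760672e+00,  3.00441092e-01,  1.52158945e+00, -7.89667795e-06,
        1.32069654e+00, -6.65620778e-02]), 'qd': array([ 0.00111401, -0.00150858, -0.00049337,  0.00154645,  0.00029651,
        0.00129293]), 'effort': array([-8.58035892e-04, -5.31804764e+01, -3.52736521e+01,  7.07848719e-02,
        2.43876205e-02, -7.96730183e-05]), 'eef_pos': array([ 229.07470315, -499.73283103,  204.89924936]), 'eef_rot': array([-3.14046023e+00, -6.78222718e-05,  4.29753604e-01]), 'wrist_force': array([0.32047615, 0.7733556 , 0.87161837]), 'moment': array([-0.03248006,  0.03529081, -0.00770659]), 'finger_force': 0.0, 'finger_gap': 93.84423787129282} -18.8
side {'K': array([[395.35219398,   0.        , 254.11910261],
       [  0.        , 395.35219398, 189.64757228],
       [  0.        ,   0.        ,   1.        ]]), 'dist': array([0.03298994, 0.        , 0.        , 0.        , 0.        ]), 'rvec': array([ 2.23976304, -0.07402937,  0.01034051]), 'tvec': array([-514.74541534,  105.34232753,  996.33020352])} [ 485.83228492 -744.29717623  691.8977001 ]
top {'K': array([[497.80046462,   0.        , 248.67642085],
       [  0.        , 497.80046462, 189.90371573],
       [  0.        ,   0.        ,   1.        ]]), 'dist': array([0.01782472, 0.        , 0.        , 0.        , 0.        ]), 'rvec': array([ 2.20018464, -2.17827736,  0.07888512]), 'tvec': array([  89.85627754,  530.08753876, 1239.29150943])} [ 444.36036367  100.43805212 1271.75723296]
```

View pics/top0.png

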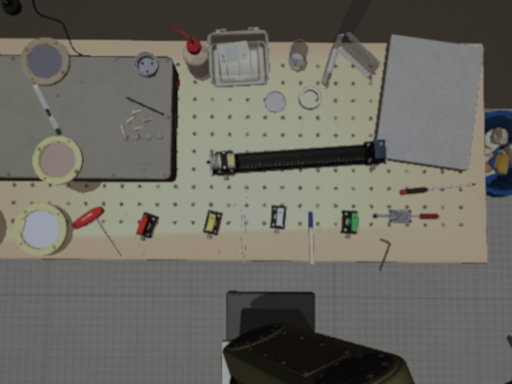

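View pics/side0.png

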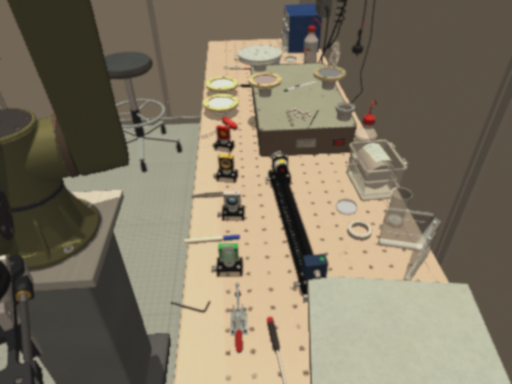

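The top view shows the rail from the laser (225,160) to the detector (375,150). The carriers are red filter (148,224), iris (213,222), lens (278,216) and green holder (350,221), with the marker at (311,237) and the tweezers near (243,235). I'll enlarge this area.

```bash
cat > h.py <<'E'
from cell import manip, cams, job
import cv2,numpy as np
def cam(n):
    i=cams.camera_info(n);R=cv2.Rodrigues(np.array(i['rvec']))[0];return i,R,-R.T@np.array(i['tvec'])
def ray(n,uv,z):
    i,R,c=cam(n);p=cv2.undistortPoints(np.array(uv,float).reshape(-1,1,2),i['K'],i['dist']).reshape(-1,2)
    d=np.c_[p,np.ones(len(p))]@R;return c+d*((z-c[2])/d[:,2])[:,None]
def world(n,d):
    "world point of every pixel from depth"
    i,R,c=cam(n);h,w=d.shape;uv=np.stack(np.meshgrid(np.arange(w),np.arange(h)),-1).reshape(-1,1,2).astype(float)
    p=cv2.undistortPoints(uv,i['K'],i['dist']).reshape(-1,2)
    return ((np.c_[p,np.ones(len(p))]*d.reshape(-1,1))@R+c).reshape(h,w,3)
def proj(n,P):
    i=cams.camera_info(n);return cv2.projectPoints(np.array(P,float).reshape(-1,1,3),i['rvec'],i['tvec'],i['K'],i['dist'])[0].reshape(-1,2)
def crop(n,im,x,y,w,h,s,f):
    cv2.imwrite(f,cv2.resize(cv2.cvtColor(im[y:y+h,x:x+w],cv2.COLOR_RGB2BGR),None,fx=s,fy=s,interpolation=cv2.INTER_CUBIC))
E
python3 - <<'E'
from h import *
im=np.load('top0.npz')['im']
g=np.clip(im.astype(float)*1.6,0,255).astype(np.uint8)
a=cv2.resize(cv2.cvtColor(g[130:185,200:400],cv2.COLOR_RGB2BGR),None,fx=4,fy=4,interpolation=cv2.INTER_CUBIC)
b=[cv2.resize(cv2.cvtColor(g[203:243,c-20:c+20],cv2.COLOR_RGB2BGR),None,fx=5,fy=5,interpolation=cv2.INTER_CUBIC) for c in(148,213,278,350)]
cv2.imwrite('pics/c.png',np.vstack([a,np.hstack(b)]))
W=world('top',np.load('top0.npz')['d'])
for c,y in((148,224),(213,222),(278,216),(350,221)):
    P=W[y-18:y+19,c-18:c+19].reshape(-1,3);m=(P[:,2]>66)&(P[:,2]<100);q=P[m]
    print(c,m.sum(),q.mean(0).round(1),np.percentile(q[:,2],[5,50,95]).round(1),cv2.minAreaRect(q[:,:2].astype(np.float32)))
m=(W[...,2]>15)&(W[...,2]<30);m[:145]=0;m[173:]=0;m[:,:235]=0;m[:,365:]=0
r=W[m];print(m.sum(),r[:,2].mean(),cv2.minAreaRect(r[:,:2].astype(np.float32)),r.mean(0))
print(W[220,245],W[200,260])
E
```

```text
148 125 [439.7 349.5  77.6] [68.3 78.  82.5] ((440.0105285644531, 350.2829895019531), (15.153502464294434, 41.6711540222168), 70.54682159423828)
213 114 [448.2 185.7  79.1] [73.6 78.9 83.7] ((448.1141052246094, 185.9095001220703), (15.233686447143555, 41.62647247314453), 77.09757995605469)
278 109 [462.9  22.1  78.1] [73.4 78.4 82.1] ((462.1720275878906, 21.675357818603516), (14.986793518066406, 40.720890045166016), 88.71638488769531)
350 130 [ 452.6 -157.5   78.9] [73.1 79.1 86. ] ((452.14373779296875, -157.587158203125), (15.722590446472168, 40.65690231323242), 87.70651245117188)
2009 21.55535185364131 ((612.9132690429688, -32.991729736328125), (40.88192367553711, 330.33709716796875), 4.597731113433838) [612.68732247 -35.16807948  21.55535185]
[453.36288934 103.70484689  -2.30454974] [504.63093979  65.95168024   3.01025199]
```

View pics/c.png

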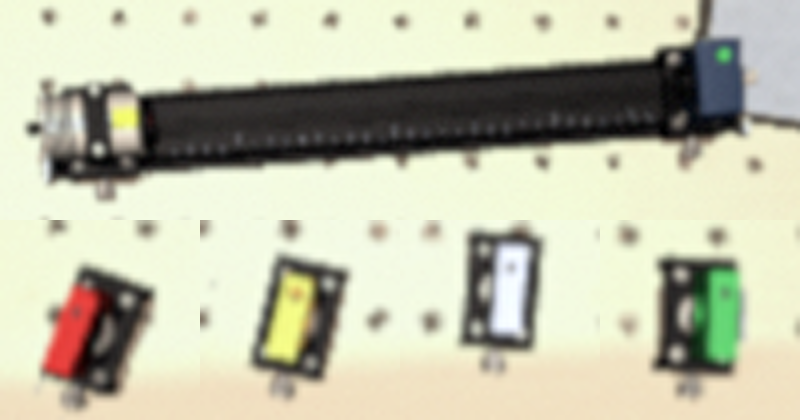

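All four cell tops measure about 14 x 42 mm at z≈78, and the rail is about 41 mm wide at z≈21.6, so the depth data agrees with the given sizes. I'll refine the rail line and cross-check it with the side camera.

```bash
cat >> h.py <<'E'
TH0=np.radians(4.6);O=np.array([612.9,-33.])
def rs(P,th=TH0):
    "world -> rail frame (x across, s along) about O"
    return (P[...,:2]-O)@np.array([[np.cos(th),-np.sin(th)],[np.sin(th),np.cos(th)]])
E
python3 - <<'E'
from h import *
for n in('top','side'):
    W=world(n,np.load(n+'0.npz')['d']);q=rs(W)
    m=(abs(q[...,0])<26)&(abs(q[...,1])<140)&(W[...,2]>17)&(W[...,2]<27)
    Q=q[m];ss=[];cc=[]
    for s in range(-135,136,10):
        k=Q[abs(Q[:,1]-s)<5][:,0]
        if len(k)>5: ss.append(s);cc.append((np.percentile(k,2)+np.percentile(k,98))/2)
    f=np.polyfit(ss,cc,1);print(n,'mid',f,np.std(np.polyval(f,ss)-cc),'z',W[m][:,2].mean())
    h=(abs(q[...,0])<25)&(W[...,2]>45)&(W[...,2]<90)&(abs(q[...,1])<240)
    s=q[h][:,1];print('laser',s[s>0].min(),s[s>0].max(),'det',s[s<0].min(),s[s<0].max())
    for nm,x,y in(('filter',440,350),('iris',448,186),('lens',462,22),('sample',452,-158)):
        k=(np.hypot(W[...,0]-x,W[...,1]-y)<40)&(W[...,2]>70)&(W[...,2]<86)
        P=W[k];print(nm,k.sum(),cv2.minAreaRect(P[:,:2].astype(np.float32)))
    k=(np.hypot(W[...,0]-400,W[...,1]-90)<70)&(W[...,2]<60);print('bench',np.median(W[k][:,2]))
E
```

```text
top mid [ 0.00123446 -0.04011814] 0.4289025719375659 z 21.654896606193322
laser 157.25248647016213 231.37252609563924 det -239.08899354537505 -163.1544876177956
filter 118 ((440.00872802734375, 350.28363037109375), (15.153502464294434, 41.667327880859375), 70.54682159423828)
iris 108 ((448.1643371582031, 186.0692596435547), (15.040685653686523, 41.62236404418945), 77.8791275024414)
lens 107 ((463.1778564453125, 21.931774139404297), (14.429017066955566, 38.721248626708984), 88.71638488769531)
sample 120 ((452.14373779296875, -157.587158203125), (15.722590446472168, 40.65690231323242), 87.70651245117188)
bench -0.022003171158303303
side mid [ 0.02199576 -1.68634994] 3.2877530528145686 z 23.705686755453332
laser 153.30057507518484 221.13146767817358 det -239.92669735577587 -171.1162682109352
filter 73 ((440.8385009765625, 348.9938659667969), (18.082990646362305, 43.61424255371094), 69.54832458496094)
iris 96 ((448.0676574707031, 183.85336303710938), (17.33760643005371, 42.458831787109375), 73.67208862304688)
lens 115 ((463.3494873046875, 20.12033462524414), (17.77327537536621, 40.70998001098633), 85.10960388183594)
sample 163 ((452.8663635253906, -159.4654998779297), (19.669679641723633, 41.97433853149414), 85.72740173339844)
bench 2.4709882860872767
```

```bash
cat >> h.py <<'E'
def go(x,y,z,yaw):
    "tool-axis shift from the present TCP to a TCP at x,y,z, yaw (tool down)"
    s=manip.read_state();p=s['eef_pos'];w=s['eef_rot'][2]
    d=np.array([x,y,z])-p;c,n=np.cos(w),np.sin(w)
    print('at',p.round(1),round(w,3),'t',round(s['clock'],1),'-> d',np.round([c*d[0]+n*d[1],n*d[0]-c*d[1],-d[2]],1),'rz',round(-(yaw-w),3))
E
echo '{"x": [40,80,120,160,200],"y": [-25,-50,-75,-100,-125],"z": [0,0,0,0,0],"drx": [0,0,0,0,0],"dry": [0,0,0,0,0],"drz": [-0.14,-0.28,-0.42,-0.56,-0.70]}' | python3 nudge.py 94
python3 -c "
from h import *
go(452.3,-158,130,np.pi/2-.042)"
```

```text
clock: 0.6
eef_pos: [359.5, -301.2, 205.3]
eef_rot: [-3.141, -0.0, 1.135]
wrist_force: [1.0, -1.1, 0.7]
finger_gap: 94.1
finger_force: 0.0
at [ 359.5 -301.2  205.3] 1.135 t 0.6 -> d [169.   23.8  75.3] rz -0.394
```

```bash
echo '{"x": [42,84,126,169,169],"y": [6,12,18,24,24],"z": [18,36,54,75,75],"drx": [0,0,0,0,0],"dry": [0,0,0,0,0],"drz": [-0.1,-0.2,-0.3,-0.394,-0.394]}' | python3 nudge.py
echo '{"x": [0,0],"y": [0,0],"z": [0,0],"drx": [0,0],"dry": [0,0],"drz": [0,0]}' | python3 nudge.py
python3 - <<'E'
from h import *
go(452.3,-158,130,np.pi/2-.042)
im,d=cams.camera('top');np.savez('top1.npz',im=im,d=d)
im,d=cams.camera('side')
a=np.clip(im*1.4,0,255).astype(np.uint8)
crop('s',a,130,170,200,150,4,'pics/s1.png')
E
```

```text
clock: 1.1
eef_pos: [453.2, -156.5, 127.8]
eef_rot: [-3.138, -0.002, 1.531]
wrist_force: [-0.3, 0.1, 0.2]
finger_gap: 94.1
finger_force: 0.0
clock: 1.3
eef_pos: [452.6, -161.2, 130.9]
eef_rot: [3.141, 0.0, 1.522]
wrist_force: [-0.1, -0.0, 0.4]
finger_gap: 94.2
finger_force: 0.0
at [ 452.6 -161.2  130.9] 1.522 t 1.3 -> d [ 3.2 -0.4  0.9] rz -0.007
```

View pics/s1.png

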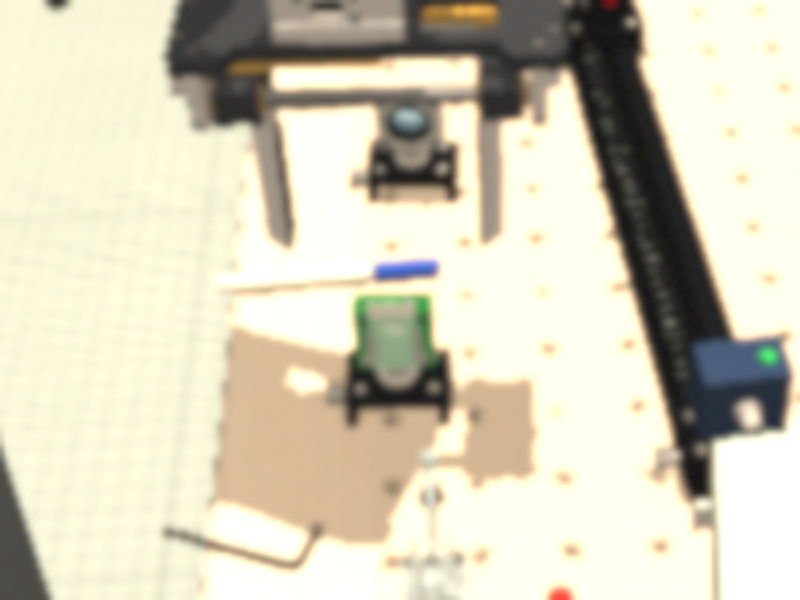

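The side view shows the fingers at (280,240) and (490,240) above and either side of the green holder at (395,340). The slide is on the camera side. I'll descend and grip.

```bash
echo '{"x": [2,2,2,2],"y": [0,0,0,0],"z": [30,60,86,86],"drx": [0,0,0,0],"dry": [0,0,0,0],"drz": [0,0,0,0]}' | python3 nudge.py
echo '{"x": [0,0,0,0,0],"y": [0,0,0,0,0],"z": [0,0,0,0,0],"drx": [0,0,0,0,0],"dry": [0,0,0,0,0],"drz": [0,0,0,0,0]}' | python3 nudge.py 36 25
echo '{"x": [0,0,0,0,0],"y": [0,0,0,0,0],"z": [0,0,0,0,0],"drx": [0,0,0,0,0],"dry": [0,0,0,0,0],"drz": [0,0,0,0,0]}' | python3 nudge.py
```

```text
clock: 1.8
eef_pos: [451.1, -158.6, 42.3]
eef_rot: [-3.137, -0.002, 1.522]
wrist_force: [-0.6, 0.3, 0.0]
finger_gap: 93.9
finger_force: 0.0
clock: 2.3
eef_pos: [453.0, -158.5, 44.9]
eef_rot: [3.141, 0.0, 1.524]
wrist_force: [0.3, -0.2, -0.3]
finger_gap: 57.8
finger_force: 0.0
clock: 2.8
eef_pos: [452.8, -158.4, 44.5]
eef_rot: [-3.141, -0.0, 1.524]
wrist_force: [-2.3, 1.3, 4.1]
finger_gap: 41.8
finger_force: 25.0
```

```bash
cat >> h.py <<'E'
TH=TH0-.0012
def rail(s,x=0): return O+x*np.array([np.cos(TH),np.sin(TH)])+s*np.array([-np.sin(TH),np.cos(TH)])
E
echo '{"x": [0,0,0,0,0],"y": [0,0,0,0,0],"z": [25,-20,-55,-85,-85],"drx": [0,0,0,0,0],"dry": [0,0,0,0,0],"drz": [0,0,0,0,0]}' | python3 nudge.py >/dev/null --help 2>&1 | head -0
python3 -c "
from h import *
go(*rail(-45),130,np.pi/2+TH)"
```

```text
at [ 452.8 -158.4   44.5] 1.524 t 2.8 -> d [ 88.1 159.7 -85.5] rz -0.126
```

That first line of mine was a typo (a stray downward row). It was rejected: the clock and pose haven't changed. Lifting properly now.

```bash
echo '{"x": [0,0,0],"y": [0,0,0],"z": [-25,-55,-85],"drx": [0,0,0],"dry": [0,0,0],"drz": [0,0,0]}' | python3 nudge.py | tail -2
echo '{"x": [20,40,60,75,88],"y": [30,65,100,135,160],"z": [0,0,0,0,0],"drx": [0,0,0,0,0],"dry": [0,0,0,0,0],"drz": [0,-0.04,-0.08,-0.12,-0.126]}' | python3 nudge.py
echo '{"x": [0,0,0],"y": [0,0,0],"z": [0,0,0],"drx": [0,0,0],"dry": [0,0,0],"drz": [0,0,0]}' | python3 nudge.py |tail -1
python3 - <<'E'
from h import *
go(*rail(-45),130,np.pi/2+TH)
for n in('top','side'):
    im,d=cams.camera(n);np.savez(n+'2.npz',im=im,d=d)
    a=np.clip(im*1.4,0,255).astype(np.uint8)
    if n=='side':crop('s',a,180,130,180,135,4,'pics/s2.png')
W=world('side',d);q=rs(W)
k=(abs(q[...,0])<40)&(abs(q[...,1]+45)<30)&(W[...,2]>70)&(W[...,2]<200)
hsv=cv2.cvtColor(im,cv2.COLOR_RGB2HSV)
g=k&(hsv[...,0]>40)&(hsv[...,0]<80)&(hsv[...,1]>90)
P=q[g];print(g.sum(),P.min(0),P.max(0),W[g][:,2].min(),W[g][:,2].max())
E
```

```text
finger_gap: 41.9
finger_force: 25.0
clock: 3.6
eef_pos: [618.3, -76.9, 128.6]
eef_rot: [-3.141, -0.0, 1.652]
wrist_force: [-0.4, -0.2, -2.5]
finger_gap: 42.1
finger_force: 25.0
finger_force: 25.0
at [616.  -78.4 129.1] 1.649 t 3.9 -> d [ 0.5  0.5 -0.9] rz -0.001
51 [-20.74073833 -55.89587978] [ 21.62947463 -42.36393949] 137.74412492584963 170.93215767185916
```

View pics/s2.png

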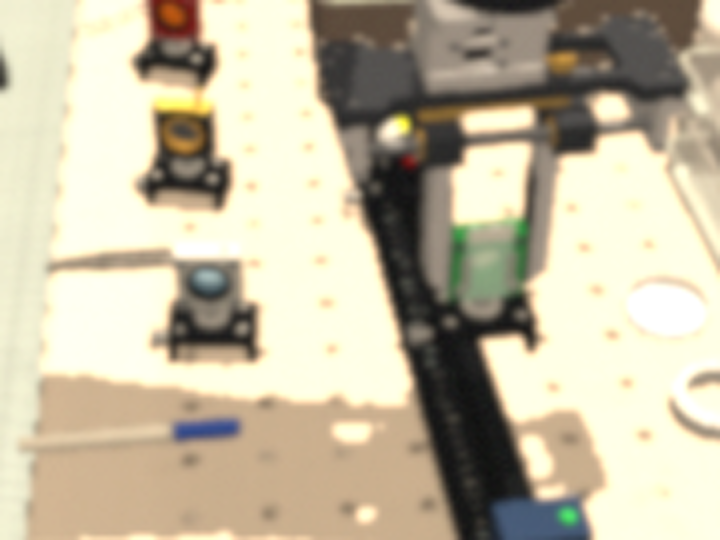

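The side view shows the green holder gripped at (490,260) upright over the rail line. Its cell edges are at -20.7 and +21.6 mm across the rail, so it's centred. Lowering.

```bash
echo '{"x": [0,0,0,0],"y": [0.5,0.5,0.5,0.5],"z": [25,45,60,60],"drx": [0,0,0,0],"dry": [0,0,0,0],"drz": [0,0,0,0]}' | python3 nudge.py |head -4
echo '{"x": [0,0,0,0,0],"y": [0,0,0,0,0],"z": [5,10,13,16,16.5],"drx": [0,0,0,0,0],"dry": [0,0,0,0,0],"drz": [0,0,0,0,0]}' | python3 nudge.py
echo '{"x": [0,0,0],"y": [0,0,0],"z": [0,0,0],"drx": [0,0,0],"dry": [0,0,0],"drz": [0,0,0]}' | python3 nudge.py
```

```text
clock: 4.4
eef_pos: [616.1, -78.1, 67.6]
eef_rot: [-3.138, -0.001, 1.649]
wrist_force: [-0.7, -0.6, -2.2]
clock: 4.9
eef_pos: [617.2, -78.0, 52.7]
eef_rot: [-3.141, -0.0, 1.65]
wrist_force: [0.3, 0.8, -2.7]
finger_gap: 41.9
finger_force: 25.0
clock: 5.2
eef_pos: [617.4, -78.0, 53.1]
eef_rot: [3.141, 0.0, 1.65]
wrist_force: [-1.4, -0.1, -2.5]
finger_gap: 42.0
finger_force: 25.0
```

```bash
for i in 1; do echo '{"x": [0,0,0],"y": [0,0,0],"z": [1,1.5,1.5],"drx": [0,0,0],"dry": [0,0,0],"drz": [0,0,0]}' | python3 nudge.py ;done
echo '{"x": [0,0,0],"y": [0,0,0],"z": [0.5,1,1],"drx": [0,0,0],"dry": [0,0,0],"drz": [0,0,0]}' | python3 nudge.py
```

```text
clock: 5.5
eef_pos: [617.5, -78.0, 52.6]
eef_rot: [3.141, 0.0, 1.65]
wrist_force: [-5.3, 0.8, 7.6]
finger_gap: 41.8
finger_force: 25.0
clock: 5.8
eef_pos: [617.5, -78.0, 52.5]
eef_rot: [3.141, 0.0, 1.65]
wrist_force: [-9.1, 1.9, 16.6]
finger_gap: 42.0
finger_force: 25.0
```

Contact came at a TCP height of 52.5, which puts the origin 8 mm up: seated. Release and rise, then head for the lens.

```bash
echo '{"x": [0,0,0,0,0],"y": [0,0,0,0,0],"z": [-1,-1,-1,-1,-1],"drx": [0,0,0,0,0],"dry": [0,0,0,0,0],"drz": [0,0,0,0,0]}' | python3 nudge.py 94 |grep gap
echo '{"x": [0,0,0,0,0],"y": [0,0,0,0,0],"z": [0,-25,-55,-85,-85],"drx": [0,0,0,0,0],"dry": [0,0,0,0,0],"drz": [0,0,0,0,0]}' | python3 nudge.py
python3 - <<'E'
from h import *
im,d=cams.camera('top');W=world('top',d);q=rs(W)
k=(abs(q[...,0])<40)&(abs(q[...,1]+45)<30)&(W[...,2]>80)&(W[...,2]<92)
print(k.sum(),cv2.minAreaRect(q[k].astype(np.float32)),np.median(W[k][:,2]))
im,d=cams.camera('side');W=world('side',d);q=rs(W)
k=(abs(q[...,0])<40)&(abs(q[...,1]+45)<30)&(W[...,2]>30)&(W[...,2]<92)
print(k.sum(),cv2.minAreaRect(q[k].astype(np.float32)),W[k][:,2].max())
go(463,21.7,130,np.pi/2-.03)
E
```

```text
finger_gap: 78.3
clock: 6.8
eef_pos: [619.0, -78.3, 140.8]
eef_rot: [3.135, 0.002, 1.65]
wrist_force: [-0.0, 0.5, 0.3]
finger_gap: 93.5
finger_force: 0.0
0 ((0.0, 0.0), (0.0, 0.0), 0.0) nan
532 ((1.1128005981445312, -47.203155517578125), (36.321956634521484, 57.88393783569336), 87.7646255493164) 91.26584972024011
at [617.3 -78.  136.5] 1.65 t 6.9 -> d [ 111.6 -146.     6.5] rz 0.109
  return _methods._mean(a, axis=axis, dtype=dtype,
  ret = ret.dtype.type(ret / rcount)
```

```bash
echo '{"x": [25,55,84,111.6,111.6],"y": [-35,-73,-110,-146,-146],"z": [0,0,3,6.5,6.5],"drx": [0,0,0,0,0],"dry": [0,0,0,0,0],"drz": [0,0.05,0.1,0.109,0.109]}' | python3 nudge.py |tail -1
echo '{"x": [0,0],"y": [0,0],"z": [0,0],"drx": [0,0],"dry": [0,0],"drz": [0,0]}' | python3 nudge.py |tail -1
python3 -c "
from h import *
go(463,21.7,44,np.pi/2-.03)"
```

```text
finger_force: 0.0
finger_force: 0.0
at [463.5  21.4 129.6] 1.541 t 7.6 -> d [ 0.3 -0.6 85.6] rz -0.0
```

```bash
echo '{"x": [0,0,0,0,0],"y": [0,0,0,0,0],"z": [30,60,85.5,85.5,85.5],"drx": [0,0,0,0,0],"dry": [0,0,0,0,0],"drz": [0,0,0,0,0]}' | python3 nudge.py | sed -n 2p
echo '{"x": [0,0,0,0,0],"y": [0,0,0,0,0],"z": [0,0,0,0,0],"drx": [0,0,0,0,0],"dry": [0,0,0,0,0],"drz": [0,0,0,0,0]}' | python3 nudge.py 36 25 |tail -2
echo '{"x": [0,0,0,0,0],"y": [0,0,0,0,0],"z": [0,0,0,0,0],"drx": [0,0,0,0,0],"dry": [0,0,0,0,0],"drz": [0,0,0,0,0]}' | python3 nudge.py
echo '{"x": [0,0,0,0],"y": [0,0,0,0],"z": [-25,-55,-85,-85],"drx": [0,0,0,0],"dry": [0,0,0,0],"drz": [0,0,0,0]}' | python3 nudge.py 
python3 -c "
from h import *
go(*rail(35,0.5),130,np.pi/2+TH)"
```

```text
eef_pos: [463.5, 21.3, 44.7]
finger_gap: 57.7
finger_force: 0.0
clock: 9.1
eef_pos: [462.9, 21.7, 44.5]
eef_rot: [-3.141, -0.0, 1.541]
wrist_force: [-1.5, -0.3, 1.3]
finger_gap: 42.4
finger_force: 25.0
clock: 9.5
eef_pos: [464.5, 21.7, 132.6]
eef_rot: [3.136, -0.0, 1.541]
wrist_force: [-0.4, 0.3, -2.5]
finger_gap: 41.9
finger_force: 25.0
at [464.5  21.7 132.6] 1.541 t 9.5 -> d [-15.4 146.6   2.6] rz -0.109
```

```bash
echo '{"x": [-4,-8,-12,-15.5,-15.5],"y": [35,73,112,146,146],"z": [0,0,0,0,0],"drx": [0,0,0,0,0],"dry": [0,0,0,0,0],"drz": [-0.03,-0.06,-0.1,-0.109,-0.109]}' | python3 nudge.py |tail -1
echo '{"x": [0,0,0],"y": [0,0,0],"z": [0,0,0],"drx": [0,0,0],"dry": [0,0,0],"drz": [0,0,0]}' | python3 nudge.py |tail -1
python3 - <<'E'
from h import *
go(*rail(35,0.5),52.5,np.pi/2+TH)
im,d=cams.camera('side');W=world('side',d);q=rs(W)
k=(abs(q[...,0])<36)&(abs(q[...,1]-35)<30)&(W[...,2]>75)&(W[...,2]<112)
print(k.sum(),cv2.minAreaRect(q[k].astype(np.float32)),W[k][:,2].max())
crop('s',np.clip(im*1.4,0,255).astype(np.uint8),180,130,180,135,4,'pics/s3.png')
E
```

```text
finger_force: 25.0
finger_force: 25.0
at [607.7   2.  129.4] 1.65 t 10.3 -> d [-0.3  2.9 76.9] rz 0.0
247 ((-4.624626159667969, 32.46380615234375), (37.292545318603516, 62.264305114746094), 88.65666961669922) 111.97979333936712
```

View pics/s3.png

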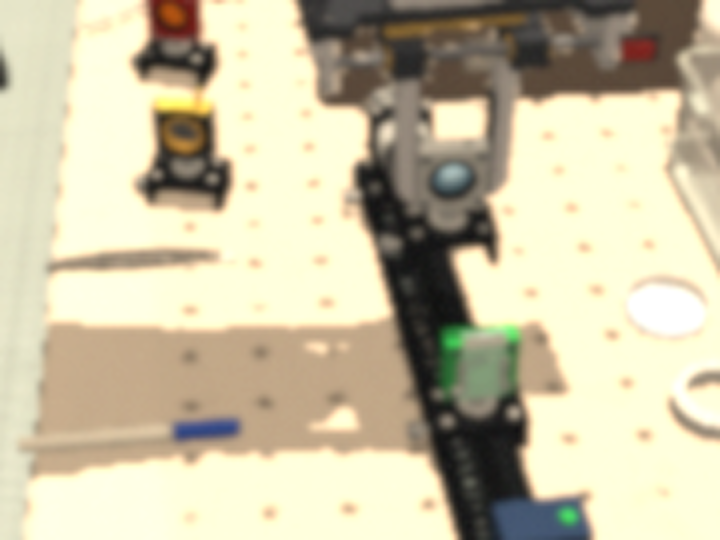

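The holder is seated upright at (480,370), and the lens is held level over the rail at (450,180). Lowering with a 2.9 mm cross correction.

```bash
echo '{"x": [0,0,0,0],"y": [2.9,2.9,2.9,2.9],"z": [20,45,60,60],"drx": [0,0,0,0],"dry": [0,0,0,0],"drz": [0,0,0,0]}' | python3 nudge.py |sed -n 2,4p
echo '{"x": [0,0,0,0,0],"y": [0,0,0,0,0],"z": [5,10,13,16,17],"drx": [0,0,0,0,0],"dry": [0,0,0,0,0],"drz": [0,0,0,0,0]}' | python3 nudge.py
echo '{"x": [0,0,0,0],"y": [0,0,0,0],"z": [0.5,1,1,1],"drx": [0,0,0,0],"dry": [0,0,0,0],"drz": [0,0,0,0]}' | python3 nudge.py
```

```text
eef_pos: [610.1, 2.2, 67.6]
eef_rot: [-3.138, -0.0, 1.65]
wrist_force: [-0.2, 0.1, -2.4]
clock: 11.25
eef_pos: [611.3, 2.1, 52.4]
eef_rot: [3.141, -0.0, 1.65]
wrist_force: [-4.8, 1.3, 8.4]
finger_gap: 42.0
finger_force: 25.0
clock: 11.65
eef_pos: [611.3, 2.2, 52.3]
eef_rot: [3.141, 0.0, 1.65]
wrist_force: [-5.6, 1.2, 8.0]
finger_gap: 41.9
finger_force: 25.0
```

```bash
echo '{"x": [0,0,0,0,0],"y": [0,0,0,0,0],"z": [-1,-1,-1,-1,-1],"drx": [0,0,0,0,0],"dry": [0,0,0,0,0],"drz": [0,0,0,0,0]}' | python3 nudge.py 94 |grep gap
echo '{"x": [0,0,0,0,0],"y": [0,0,0,0,0],"z": [0,-25,-55,-85,-85],"drx": [0,0,0,0,0],"dry": [0,0,0,0,0],"drz": [0,0,0,0,0]}' | python3 nudge.py |grep gap
echo '{"x": [0,0],"y": [0,0],"z": [0,0],"drx": [0,0],"dry": [0,0],"drz": [0,0]}' | python3 nudge.py |tail -1
python3 - <<'E'
from h import *
go(448.2,186,130,np.pi/2-.22)
E
```

```text
finger_gap: 78.5
finger_gap: 93.8
finger_force: 0.0
at [610.8   2.1 136.2] 1.65 t 12.8 -> d [ 196.1 -147.5    6.2] rz 0.299
```

```bash
echo '{"x": [35,75,115,155,196],"y": [-27,-57,-87,-117,-147.5],"z": [0,0,0,3,6],"drx": [0,0,0,0,0],"dry": [0,0,0,0,0],"drz": [0.05,0.11,0.18,0.25,0.299]}' | python3 nudge.py |tail -1
echo '{"x": [0,0,0,0],"y": [0,0,0,0],"z": [0,0,0,0],"drx": [0,0,0,0],"dry": [0,0,0,0],"drz": [0,0,0,0]}' | python3 nudge.py |tail -1
python3 -c "
from h import *
go(448.2,186,44,np.pi/2-.22)"
```

```text
finger_force: 0.0
finger_force: 0.0
at [450.2 184.  131.2] 1.35 t 13.8 -> d [ 1.5 -2.4 87.2] rz -0.001
```

```bash
echo '{"x": [1.5,1.5,1.5,1.5,1.5],"y": [-2.4,-2.4,-2.4,-2.4,-2.4],"z": [30,60,87,87,87],"drx": [0,0,0,0,0],"dry": [0,0,0,0,0],"drz": [0,0,0,0,0]}' | python3 nudge.py | sed -n 2p
echo '{"x": [0,0,0,0,0],"y": [0,0,0,0,0],"z": [0,0,0,0,0],"drx": [0,0,0,0,0],"dry": [0,0,0,0,0],"drz": [0,0,0,0,0]}' | python3 nudge.py 36 25 |tail -2
echo '{"x": [0,0,0,0,0],"y": [0,0,0,0,0],"z": [0,0,0,0,0],"drx": [0,0,0,0,0],"dry": [0,0,0,0,0],"drz": [0,0,0,0,0]}' | python3 nudge.py
echo '{"x": [0,0,0,0,0],"y": [0,0,0,0,0],"z": [-25,-55,-85,-85,-85],"drx": [0,0,0,0,0],"dry": [0,0,0,0,0],"drz": [0,0,0,0,0]}' | python3 nudge.py 
python3 -c "
from h import *
go(*rail(95,0.5),130,np.pi/2+TH)"
```

```text
eef_pos: [448.1, 186.4, 45.0]
finger_gap: 57.6
finger_force: 0.0
clock: 15.25
eef_pos: [447.6, 186.9, 44.5]
eef_rot: [-3.142, -0.0, 1.351]
wrist_force: [-0.4, 0.1, 1.4]
finger_gap: 41.9
finger_force: 25.0
clock: 15.75
eef_pos: [447.4, 186.8, 128.9]
eef_rot: [-3.141, 0.0, 1.351]
wrist_force: [0.8, 0.6, -2.9]
finger_gap: 42.2
finger_force: 25.0
at [447.4 186.8 128.9] 1.351 t 15.8 -> d [-87.4 182.   -1.1] rz -0.299
```

```bash
echo '{"x": [-17,-35,-53,-71,-87.4],"y": [35,73,110,148,182],"z": [0,0,0,0,-1],"drx": [0,0,0,0,0],"dry": [0,0,0,0,0],"drz": [-0.06,-0.12,-0.18,-0.25,-0.299]}' | python3 nudge.py |tail -1
echo '{"x": [0,0,0,0],"y": [0,0,0,0],"z": [0,0,0,0],"drx": [0,0,0,0],"dry": [0,0,0,0],"drz": [0,0,0,0]}' | python3 nudge.py |tail -1
python3 - <<'E'
from h import *
go(*rail(95,0.5),52.5,np.pi/2+TH)
im,d=cams.camera('side')
crop('s',np.clip(im*1.4,0,255).astype(np.uint8),180,130,180,135,4,'pics/s4.png')
E
```

```text
finger_force: 25.0
finger_force: 25.0
at [605.4  62.6 130.1] 1.651 t 16.6 -> d [-0.9  0.4 77.6] rz 0.001
```

View pics/s4.png

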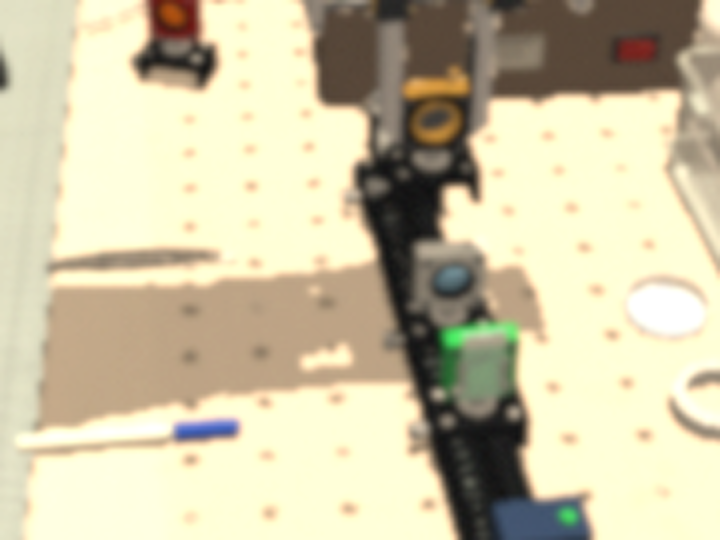

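The lens is upright at (450,280), the holder at (480,370), and the iris is held level over the rail at (435,120). Lowering the iris.

```bash
echo '{"x": [-1,-1,-1,-1],"y": [0.5,0.5,0.5,0.5],"z": [20,45,60,60],"drx": [0,0,0,0],"dry": [0,0,0,0],"drz": [0,0,0,0]}' | python3 nudge.py |sed -n 2,4p
echo '{"x": [0,0,0,0,0],"y": [0,0,0,0,0],"z": [5,10,13,16,17],"drx": [0,0,0,0,0],"dry": [0,0,0,0,0],"drz": [0,0,0,0,0]}' | python3 nudge.py
echo '{"x": [0,0,0,0],"y": [0,0,0,0],"z": [0.5,1,1,1],"drx": [0,0,0,0],"dry": [0,0,0,0],"drz": [0,0,0,0]}' | python3 nudge.py
```

```text
eef_pos: [605.5, 61.2, 68.6]
eef_rot: [-3.138, -0.0, 1.65]
wrist_force: [0.3, -0.7, -3.5]
clock: 17.6
eef_pos: [606.8, 60.9, 53.3]
eef_rot: [3.142, 0.0, 1.65]
wrist_force: [0.2, 0.2, -3.1]
finger_gap: 42.2
finger_force: 25.0
clock: 18.0
eef_pos: [606.8, 60.9, 52.6]
eef_rot: [3.141, -0.0, 1.65]
wrist_force: [0.3, -0.3, -2.7]
finger_gap: 41.5
finger_force: 25.0
```

```bash
echo '{"x": [0,0,0,0],"y": [0,0,0,0],"z": [0.5,1,1,1],"drx": [0,0,0,0],"dry": [0,0,0,0],"drz": [0,0,0,0]}' | python3 nudge.py
```

```text
clock: 18.4
eef_pos: [606.8, 60.9, 52.5]
eef_rot: [3.141, 0.0, 1.65]
wrist_force: [-5.9, -0.3, 7.8]
finger_gap: 41.7
finger_force: 25.0
```

```bash
echo '{"x": [0,0,0,0,0],"y": [0,0,0,0,0],"z": [-1,-1,-1,-1,-1],"drx": [0,0,0,0,0],"dry": [0,0,0,0,0],"drz": [0,0,0,0,0]}' | python3 nudge.py 94 |grep gap
echo '{"x": [0,0,0,0,0],"y": [0,0,0,0,0],"z": [0,-25,-55,-85,-85],"drx": [0,0,0,0,0],"dry": [0,0,0,0,0],"drz": [0,0,0,0,0]}' | python3 nudge.py |grep gap
echo '{"x": [0,0],"y": [0,0],"z": [0,0],"drx": [0,0],"dry": [0,0],"drz": [0,0]}' | python3 nudge.py |tail -1
python3 - <<'E'
from h import *
go(440.2,350,130,np.pi/2-.34)
E
```

```text
finger_gap: 78.3
finger_gap: 94.2
finger_force: 0.0
at [606.2  60.9 136.2] 1.65 t 19.6 -> d [ 301.3 -142.6    6.2] rz 0.419
```

```bash
python3 -c "
from h import *
W=world('top',np.load('top0.npz')['d']);b=W[50:195,60:180];m=b[...,2]>30;print(np.percentile(b[m],[1,50,99],axis=0).round())"
echo '{"x": [50,95,140,185,230],"y": [-24,-45,-66,-87.5,-109],"z": [0,0,0,0,0],"drx": [0,0,0,0,0],"dry": [0,0,0,0,0],"drz": [0.06,0.12,0.2,0.27,0.34]}' | python3 nudge.py |tail -1
echo '{"x": [0,0,0],"y": [0,0,0],"z": [0,0,0],"drx": [0,0,0],"dry": [0,0,0],"drz": [0,0,0]}' | python3 nudge.py |tail -1
python3 -c "
from h import *
go(440.2,350,130,np.pi/2-.34)"
```

```text
[[547. 280.  47.]
 [693. 409.  98.]
 [840. 541. 157.]]
finger_force: 0.0
finger_force: 0.0
at [482.5 276.8 136.8] 1.31 t 20.4 -> d [ 59.8 -59.7   6.8] rz 0.079
```

```bash
echo '{"x": [20,40,60,60],"y": [-20,-40,-60,-60],"z": [2,4,6.5,6.5],"drx": [0,0,0,0],"dry": [0,0,0,0],"drz": [0.03,0.06,0.079,0.079]}' | python3 nudge.py |tail -1
echo '{"x": [0,0,0],"y": [0,0,0],"z": [0,0,0],"drx": [0,0,0],"dry": [0,0,0],"drz": [0,0,0]}' | python3 nudge.py |tail -1
python3 -c "
from h import *
go(440.2,350,44,np.pi/2-.34)"
```

```text
finger_force: 0.0
finger_force: 0.0
at [440.5 350.1 131.1] 1.229 t 21.1 -> d [-0.2 -0.2 87.1] rz -0.001
```

```bash
echo '{"x": [0,0,0,0,0],"y": [0,0,0,0,0],"z": [30,60,87,87,87],"drx": [0,0,0,0,0],"dry": [0,0,0,0,0],"drz": [0,0,0,0,0]}' | python3 nudge.py | sed -n 2p
echo '{"x": [0,0,0,0,0],"y": [0,0,0,0,0],"z": [0,0,0,0,0],"drx": [0,0,0,0,0],"dry": [0,0,0,0,0],"drz": [0,0,0,0,0]}' | python3 nudge.py 36 25 |tail -2
echo '{"x": [0,0,0,0,0],"y": [0,0,0,0,0],"z": [0,0,0,0,0],"drx": [0,0,0,0,0],"dry": [0,0,0,0,0],"drz": [0,0,0,0,0]}' | python3 nudge.py
echo '{"x": [0,0,0,0,0],"y": [0,0,0,0,0],"z": [-25,-55,-85,-110,-110],"drx": [0,0,0,0,0],"dry": [0,0,0,0,0],"drz": [0,0,0,0,0]}' | python3 nudge.py 
python3 -c "
from h import *
go(*rail(-105,0.5),155,np.pi/2+TH)"
```

```text
eef_pos: [440.2, 350.9, 44.7]
finger_gap: 57.5
finger_force: 0.0
clock: 22.6
eef_pos: [439.7, 351.1, 44.0]
eef_rot: [-3.142, 0.0, 1.231]
wrist_force: [-0.2, 0.0, 0.1]
finger_gap: 41.8
finger_force: 25.0
clock: 23.1
eef_pos: [440.8, 351.8, 157.0]
eef_rot: [3.139, -0.004, 1.231]
wrist_force: [0.6, -0.2, -1.0]
finger_gap: 41.8
finger_force: 25.0
at [440.8 351.8 157. ] 1.231 t 23.1 -> d [-401.1  333.8    2. ] rz -0.419
```

```bash
echo '{"x": [-25,-60,-95,-130,-165],"y": [21,50,79,108,137],"z": [-15,-20,-20,-20,-20],"drx": [0,0,0,0,0],"dry": [0,0,0,0,0],"drz": [-0.03,-0.07,-0.11,-0.15,-0.2]}' | python3 nudge.py |tail -1
python3 -c "
from h import *
go(*rail(-105,0.5),175,np.pi/2+TH)"
```

```text
finger_force: 25.0
at [513.7 148.  172.4] 1.433 t 23.6 -> d [-268.   146.3   -2.6] rz -0.217
```

```bash
echo '{"x": [-38,-76,-115,-154,-193],"y": [21,42,63,84,105],"z": [0,0,0,0,0],"drx": [0,0,0,0,0],"dry": [0,0,0,0,0],"drz": [-0.03,-0.07,-0.11,-0.15,-0.19]}' | python3 nudge.py |tail -1
echo '{"x": [-25,-25,-25,-25],"y": [13,13,13,13],"z": [0,0,0,0],"drx": [0,0,0,0],"dry": [0,0,0,0],"drz": [-0.015,-0.015,-0.015,-0.015]}' | python3 nudge.py |tail -1
python3 -c "
from h import *
go(*rail(-105,0.5),52.5,np.pi/2+TH)"
```

```text
finger_force: 25.0
finger_force: 25.0
at [604.6 -79.4 173. ] 1.636 t 24.5 -> d [-59.2  13.2 120.5] rz -0.014
```

```bash
echo '{"x": [-20,-40,-59,-59,-59],"y": [4,8,13,13,13],"z": [0,0,0,0,0],"drx": [0,0,0,0,0],"dry": [0,0,0,0,0],"drz": [-0.005,-0.01,-0.014,-0.014,-0.014]}' | python3 nudge.py |tail -1
echo '{"x": [0,0,0,0],"y": [0,0,0,0],"z": [20,43,43,43],"drx": [0,0,0,0],"dry": [0,0,0,0],"drz": [0,0,0,0]}' | python3 nudge.py |tail -1
python3 - <<'E'
from h import *
go(*rail(-105,0.5),52,np.pi/2+TH)
im,d=cams.camera('side')
crop('s',np.clip(im*1.4,0,255).astype(np.uint8),180,130,180,135,4,'pics/s5.png')
E
```

```text
finger_force: 25.0
finger_force: 25.0
at [ 621.9 -137.3  131.6] 1.651 t 25.4 -> d [-0.3 -0.3 79.6] rz 0.001
```

View pics/s5.png

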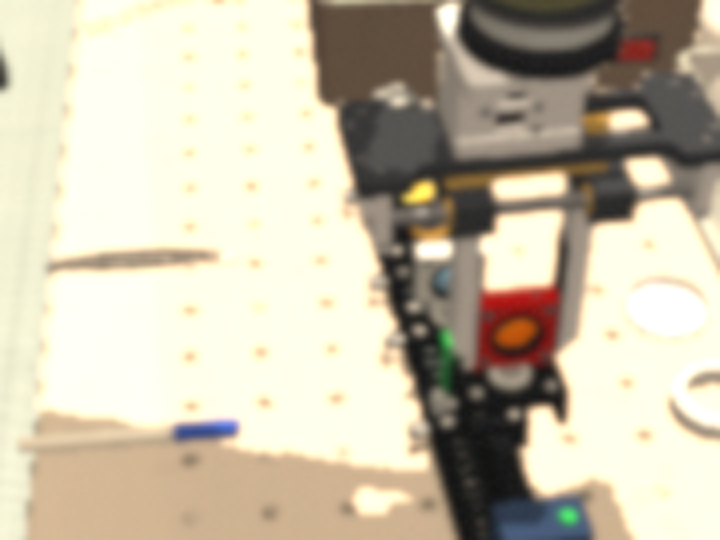

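The red filter is held upright at (515,330) above the rail, with the detector clear at (545,515). Lowering.

```bash
echo '{"x": [0,0,0,0],"y": [0,0,0,0],"z": [20,45,62,62],"drx": [0,0,0,0],"dry": [0,0,0,0],"drz": [0,0,0,0]}' | python3 nudge.py |sed -n 2,4p
echo '{"x": [0,0,0,0,0],"y": [0,0,0,0,0],"z": [5,10,13,16,17],"drx": [0,0,0,0,0],"dry": [0,0,0,0,0],"drz": [0,0,0,0,0]}' | python3 nudge.py
echo '{"x": [0,0,0,0],"y": [0,0,0,0],"z": [0.5,1,1,1],"drx": [0,0,0,0],"dry": [0,0,0,0],"drz": [0,0,0,0]}' | python3 nudge.py
```

```text
eef_pos: [621.3, -137.8, 68.0]
eef_rot: [-3.14, -0.001, 1.65]
wrist_force: [-0.4, 0.0, -1.9]
clock: 26.35
eef_pos: [621.9, -138.2, 52.1]
eef_rot: [3.142, 0.0, 1.65]
wrist_force: [-3.8, 1.1, 7.3]
finger_gap: 41.9
finger_force: 25.0
clock: 26.75
eef_pos: [621.9, -138.3, 52.0]
eef_rot: [3.141, 0.0, 1.65]
wrist_force: [-5.6, 1.2, 6.3]
finger_gap: 41.8
finger_force: 25.0
```

Seated. Release, rise, move the arm out of the way and check everything.

```bash
echo '{"x": [0,0,0,0,0],"y": [0,0,0,0,0],"z": [-1,-1,-1,-1,-1],"drx": [0,0,0,0,0],"dry": [0,0,0,0,0],"drz": [0,0,0,0,0]}' | python3 nudge.py 94 |grep gap
echo '{"x": [0,0,0,0,0],"y": [0,0,0,0,0],"z": [0,-25,-55,-90,-120],"drx": [0,0,0,0,0],"dry": [0,0,0,0,0],"drz": [0,0,0,0,0]}' | python3 nudge.py |grep gap
echo '{"x": [-20,-40,-60,-80,-100],"y": [-40,-80,-120,-160,-200],"z": [0,0,0,0,0],"drx": [0,0,0,0,0],"dry": [0,0,0,0,0],"drz": [0,0,0,0,0]}' | python3 nudge.py |tail -1
echo '{"x": [-40,-80,-120,-150,-150],"y": [-20,-40,-60,-80,-80],"z": [0,0,0,0,0],"drx": [0,0,0,0,0],"dry": [0,0,0,0,0],"drz": [0,0,0,0,0]}' | python3 nudge.py |sed -n 2p
python3 - <<'E'
from h import *
for n in('top','side'):
    im,d=cams.camera(n);W=world(n,d);q=rs(W)
    for nm,s in(('iris',95),('lens',35),('sample',-45),('filter',-105)):
        for lo,hi in((80,93),(28,36)):
            k=(abs(q[...,0])<36)&(abs(q[...,1]-s)<26)&(W[...,2]>lo)&(W[...,2]<hi)
            if k.sum()>5:
                c,w,a=cv2.minAreaRect(q[k].astype(np.float32));print(n,nm,lo,np.round(c,1),np.round(w,1),round(a,1),np.median(W[k][:,2]).round(1))
    a=np.clip(im*1.4,0,255).astype(np.uint8)
    crop('s',a,*((180,120,200,150,4) if n=='side' else (200,120,200,130,4)),f'pics/end_{n}.png')
E
```

```text
finger_gap: 78.2
finger_gap: 93.8
finger_force: 0.0
eef_pos: [360.4, -412.5, 171.8]
top iris 80 [ 2.  92.9] [14.3 41.3] 87.2 87.2
top iris 28 [ 2.3 93.4] [35.4 58.1] 87.6 32.0
top lens 80 [ 0.7 34.8] [15.1 40.9] 87.7 86.6
top lens 28 [ 1.9 35.3] [35.7 56.4] 85.8 31.8
top sample 80 [  1.8 -45.1] [15.1 42.4] 88.8 85.8
top sample 28 [  1.3 -47.2] [43.  56.9] 88.0 31.8
top filter 80 [   1.  -105.4] [41.7 15.2] 0.3 86.7
top filter 28 [   1. -101.] [57.7 39.1] 2.0 31.8
side iris 80 [ 1.6 92.4] [18.1 41.5] 88.1 88.2
side iris 28 [-19.2  91.7] [39.4 18.5] 79.4 33.5
side lens 80 [ 1.4 33.3] [20.1 42.4] 88.7 87.4
side lens 28 [-0.2 29.6] [37.1 58. ] 79.4 34.0
side sample 80 [  1.4 -47.1] [16.8 42.3] 86.9 87.9
side sample 28 [ -0.6 -49.3] [38.4 57.7] 81.7 33.8
side filter 80 [   0.5 -106.6] [42.3 17.8] 0.3 88.0
side filter 28 [   1.  -107.7] [58.1 36.1] 0.3 34.1
```

View pics/end_side.png

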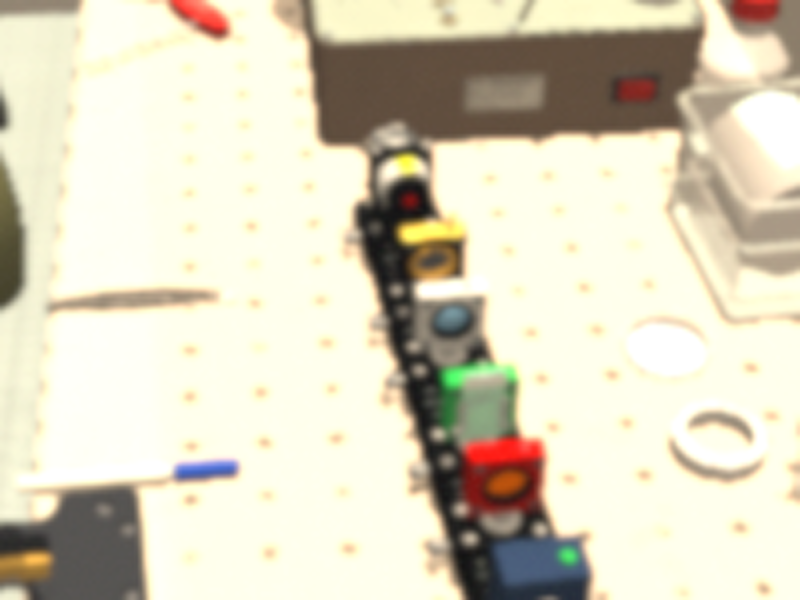

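View pics/end_top.png

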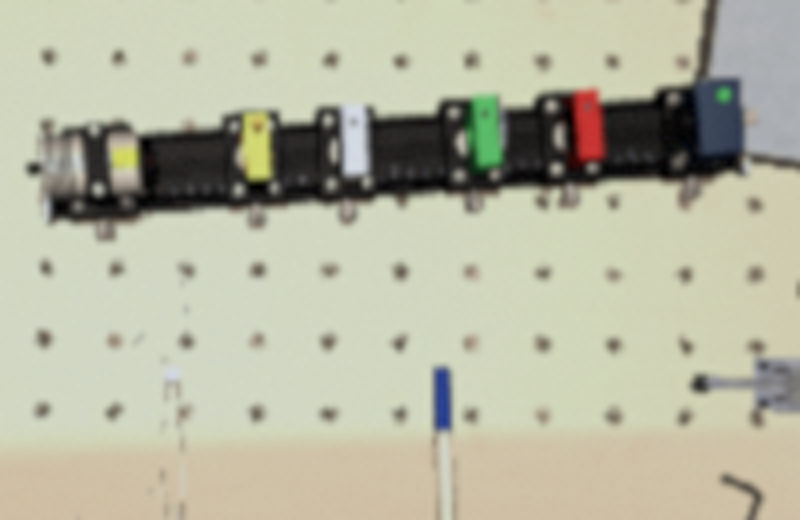

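Both views show all four carriers upright in the right order: iris, lens, sample holder, filter. The saddle tops are at z≈32, the cell tops at z≈87, the cross offsets are 2 mm or less, and lens to sample holder is 80 mm. The marker (440,430) and tweezers (175,430) haven't moved, and the arm is clear.

```bash
echo '{"x": [0,0,0],"y": [0,0,0],"z": [0,0,0],"drx": [0,0,0],"dry": [0,0,0],"drz": [0,0,0]}' | python3 nudge.py |head -1
python3 -c "
from cell import manip, cams, job
print(job.sign_off())"
```

```text
clock: 29.15
the job is handed in; nothing more can be done
None
```

The job is handed in at about 29 s: the final camera check showed the iris, lens, sample holder and filter seated upright on the rail in that order, with the sample holder 80 mm beyond the lens, but sign-off returned no verdict.

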